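Fit the lens tray to the lens cleaner and start it

ROBOT

A 7-joint arm with a two-finger parallel gripper is mounted at the origin on the work surface. World frame = base frame: x ahead of the robot, y to its left, z up, the work surface at z = 0. Lengths are in m, angles in rad, forces in N, time in s.
With the tool pointing down it reaches from about 0.425 to 0.875 m from the base axis. Payload 4.7 kg.
Tool frame: the origin (TCP) lies midway between the tips of the shut fingers; the grasp point (between the pads) lies ctrl.grasp_offset behind it (ctrl.grasp_offset is the distance from the TCP to the grasp point, in m); z points along the fingers, y is the line along which they close (so a half turn about z gives the same grasp; the last joint's range is limited). The gripper opens to 87 mm and grips with 3 to 60 N. Pads are 19 mm wide; open, the fingers measure 117 mm over their backs; the gripper's body (75 mm by 190 mm) begins 51 mm behind the grasp point.
Start: joints at [1.217, 0.321, -0.07, 1.45, 0.023, 1.371, -0.057], TCP at [0.234, -0.607, 0.223] pointing down, gripper open.
Joint ranges: [-2.86, 2.86], [-0.3, 2.09], [-1.38, 1.24], [0.06, 2.45], [-1.56, 4.7], [0.09, 2.05], [-2.69, 2.69]. Speed limits (rad/s): [2.57, 2.57, 3.14, 3.14, 3.14, 3.14, 3.14].

INTERFACE

Orientations are given as a rotation vector (axis times angle).
In Python, from bench import ctrl gives the robot as it stands. The module is installed in compiled form; this text tells all that it offers.
- The arm moves only by the tool jog_arm, never from a script. Its argument "moves" is one flat list of numbers, 7 for each row, row after row: the shift along the tool's x, y, z in units of 30 cm (1.0 is 30 cm), then the turn, a rotation vector about the tool's x, y, z in units of 60 degrees (1.0 is 60 degrees), then the gripper's target within -1 to 1 (fully open at 1, half-way at 0, shut at -1). In form: [x, y, z, wx, wy, wz, fingers, x, y, z, wx, wy, wz, fingers, ...]. A call has exactly 8 rows; each row is the pose to reach, as a shift and turn from the pose commanded when the call began, along the tool's axes at that moment; what a row does not reach only later rows make up. A row lasts 1/8 s, in which the tool goes at most 62.5 mm and 10.7 degrees, less where a joint would pass 70% of its speed; a pose out of reach is approached as far as the arm can. A call with a number of a shift or a turn outside -1 to 1 is refused whole. A call with a gripper value outside its range is refused whole. The fingers move at their own pace and stop on an object; "newtons" is the grip in N (left out, the last holds). Time passes only in rows, so rows that repeat a pose let the fingers close, or fill a call up. It gives the time, the measured TCP pose, the force, the opening and the grip force at its end, in the units of the state.
- ctrl.get_state(): the state, without advancing time (a new reading comes with each control period).
- ctrl.get_image(name): name is "side" or "top" or "wrist"; returns a dict with "pixels" (420x560x3 uint8, red, green, blue), "fx", "fy", "cx", "cy" (pixels), "xyz" and "rotation" of the camera in the world; the wrist camera has in their place "tool_from_camera" (4x4, takes a point from camera to tool coordinates, whose origin is the TCP and whose axes are the flange's). Camera axes: x right, y up, looking along -z (the intrinsics and any distortion apply to the point x, -y, -z); pixel columns grow to the right and rows downward; lengths in m; the calibration is good to about 2 mm. The wrist camera is an equidistant fisheye: a pixel r from the principal point sees the ray r / f radians off the axis. A picture is of the moment at which its call begins: read the wrist's pose just before it. There is no depth.
- ctrl.close_job(): hands the job in; it is judged then, once.
The state is a dict: "time": time; "joint_positions": joint angles; "qd": joint speeds; "joint_torque": joint torques, N m; "position": TCP position; "tool_rot": TCP orientation; "ft_force": force on the tool from outside, world axes, zero at the start; "torque": the same for the moment, N m; "grip_width": opening from 0.0 (shut) to 1.0 (fully open); "grip_force": force on a finger pad.
Only numpy, scipy, OpenCV 4.12 (cv2) and the standard library are available. Lean on these libraries where they do the work, as an engineer would, in place of code of your own. Each camera call takes 0.05 s, during which the arm holds its last target. There are 200 camera calls.

TASK

Fit the mint lens tray onto the lens cleaner: its hub goes over the spindle and the small hole beside the hub goes over the locating pin, so that it lies flat and fully home on the rotor. The pin is not exactly where expected, so feel for it by turning the tray gently, never forcing the tray down onto the cleaner. Then start the cleaner by pressing its button fully down once the tray is home, and leave everything else on the vanity as it is.

Things in the scene. Friction and masses are not known exactly. Their poses are not given: they have to be found in the camera images.
- tray: Loose mint plastic lens tray, 55 to 130 g: plate 90 (x) by 68 (y) mm, 8 mm thick, with a 22 mm wide tab in the middle of its +y edge reaching to y = 48 mm. A square hub, 24 mm across, faces along x and y, stands in the middle, top 44 mm above the underside: hold it there. Plate and hub have an open bore right through, 14 mm round in the plate. Origin: centre of the underside, z up.
- hub_top (a point): Centre of the open top of the tray's hub, 44 mm above the tray's underside; inside the hub the bore is 16 mm square.
- pin_hole (a point): Centre of the tray's round pin hole, 8.5 mm across, through the plate at x = 0, y = +26 mm of the tray, just inside the tab; this point is on the underside.
- cleaner: Fixed lens cleaner: white housing, top 40 mm above the vanity, from x = -105 to +70 mm and y = -65 to +65 mm about its origin, which lies on the vanity under the spindle axis. On top a rotor disc, 76 mm across, 4 mm thick, carries a spindle and a pin. More than 30 N between tray and cleaner counts as forcing.
- seat (a point): Point on the spindle axis at the height of the rotor's face, 44 mm above the vanity, axes as the cleaner's. The tray's origin comes here when it is home: underside flat on the rotor's face, pin hole over the pin, wherever the pin stands.
- spindle_tip (a point): Tip of the upright steel spindle, 35 mm above the rotor's face; 12 mm across, its last 5 mm tapering to 6 mm. The tray's bore has 1 mm of play all round it; pushed off-centre it presses on the spindle's side, which counts as force too, so read the sideways force and ease off.
- pin_middle (a point): Middle of the arc on which the locating pin may stand, 26 mm from the spindle axis along the cleaner's +y, at the height of the pin's tip. The true pin (steel, 6 mm across, round end 14 mm above the rotor's face, same 26 mm radius) is turned from here about the spindle by an unknown 0 to 0.9 rad either way: the rotor is locked by its gearing where it last stopped.
- pin_foot (a point): Point on the rotor's face under pin_middle, 14 mm lower. The pin is sprung: pushed down it gives up to 6 mm, with 1 N at first and 1 N more per mm (about 7 N at most), then is solid. It springs up again once the tray's hole comes over it, within about 0.05 rad of exact alignment; then the way down is free.
- start (a joint): The cleaner's start button, round, 24 mm across, on the housing 80 mm from the spindle axis towards the cleaner's -x; value is how far it is pressed down, 0 to 0.006 m; fully down takes 4 N and it springs back. Pressed for at least 0.0045 m counts.
- start_top (a point): Centre of the top of the start button.
- bowl: Bystander: round white ceramic trinket bowl, 90 mm across, 35 mm high. Origin: centre of its underside.
- squeeze: Bystander: closed plastic squeeze bottle, 48 mm across, 140 mm high. Origin: centre of its underside.
- lenscase: Bystander: grey lens case, two round wells, 70 by 32 mm, 16 mm high. Origin: centre of its underside.
- clipholder: Bystander: stainless steel spring clip holder on a 50 by 70 mm foot, 69 mm high. Origin: centre of its underside.
- tumbler: Bystander: white ceramic tumbler, 68 mm across, 100 mm high. Origin: centre of its underside.
- creamjar: Bystander: glass cream jar, 60 mm across, 50 mm high. Origin: centre of its underside.
- soap: Bystander: bar of soap, 60 by 90 mm, 22 mm high. Origin: centre of its underside.
Things that resemble listed ones, but are neither listed nor needed, are in the scene too. Leave any blue or orange look-alike of the cleaner alone.

How it is judged:
By the outcome, as a careful person would: the job done as asked, in the order asked, and still so for the second after the job is handed in, with the robot touching nothing.
It also fails if it takes over 72 s, if anything falls off the work surface, if the arm or the gripper's body presses on something with over 40 N, if the wrist force passes 120 N, or if a joint passes its speed limit or range.

## Working session

There is one attempt and no reset: what is moved stays moved. The work goes in short steps, Python scripts to look and compute and a tool call to move; the robot and the scene stay as the last step left them, time stands still between calls to the robot, and variables do not carry over. Pictures are saved under pics/ and viewed, at most 10 in all, crops included, and the job is handed in when it is done.

Besides the shell and the picture viewer there is one more tool, called after ">>>" as name(argument=value, ...), one argument or row to a line, values as JSON. jog_arm: Moves the arm, as the interface text tells. Its arguments: {"type":"object","properties":{"moves":{"type":"array"},"newtons":{"type":"number"}},"required":["moves"]}

```bash
mkdir -p pics; cat > h.py <<'E'
from bench import ctrl
import numpy as np, cv2
from scipy.spatial.transform import Rotation as R
def snap(n,f=None):
    s=ctrl.get_state(); im=ctrl.get_image(n); im['s']=s
    if f: cv2.imwrite('pics/'+f,im['pixels'][:,:,::-1])
    return im
def ray(im,u,v):
    x=(u-im['cx'])/im['fx']; y=(v-im['cy'])/im['fy']
    if 'tool_from_camera' in im:
        r=np.hypot(x,y); k=np.sin(r)/r if r>1e-9 else 1
        d=np.array([x*k,-y*k,-np.cos(r)])
        T=np.array(im['tool_from_camera']); Rt=R.from_rotvec(im['s']['tool_rot']).as_matrix()
        return Rt@T[:3,3]+im['s']['position'], Rt@T[:3,:3]@d
    d=np.array([x,-y,-1]); M=np.array(im['rotation'])
    if M.shape!=(3,3): M=R.from_rotvec(M).as_matrix()
    return np.array(im['xyz']),M@d
def onz(im,u,v,z):
    o,d=ray(im,u,v); return o+d*(z-o[2])/d[2]
E
python3 - <<'E'
from h import *
print({k:np.round(v,3) for k,v in ctrl.get_state().items()},ctrl.grasp_offset)
a=snap('top','top.png');b=snap('side','side.png')
for i in (a,b): print({k:v for k,v in i.items() if k not in('pixels','s')})
E
```

```text
{'time': np.float64(0.0), 'joint_positions': array([ 1.217,  0.322, -0.07 ,  1.452,  0.023,  1.371, -0.057]), 'qd': array([ 0.   , -0.   ,  0.   , -0.001, -0.001, -0.001,  0.   ]), 'joint_torque': array([-0.0000e+00, -4.9128e+01, -4.0400e-01, -3.1253e+01, -6.4000e-02,
        4.4000e-02,  0.0000e+00]), 'position': array([ 0.233, -0.606,  0.221]), 'tool_rot': array([-3.087e+00, -5.740e-01,  1.000e-03]), 'ft_force': array([-0.751,  0.786, -0.464]), 'torque': array([ 0.01 , -0.031,  0.023]), 'grip_force': np.float64(0.0), 'grip_width': np.float64(0.998)} 0.0187
{'fx': 522.5093530037393, 'fy': 522.5093530037393, 'cx': 274.7594872000177, 'cy': 208.3336188090386, 'xyz': array([ 0.47906664, -0.00197523,  1.46120839]), 'rotation': array([ 0.04788114, -0.05097613, -1.55118664])}
{'fx': 380.57180161558455, 'fy': 380.57180161558455, 'cx': 280.2742074377897, 'cy': 210.38659271292363, 'xyz': array([0.24340307, 0.48723275, 0.78591145]), 'rotation': array([ 0.25512354, -0.85658749, -2.39101328])}
```

View pics/top.png

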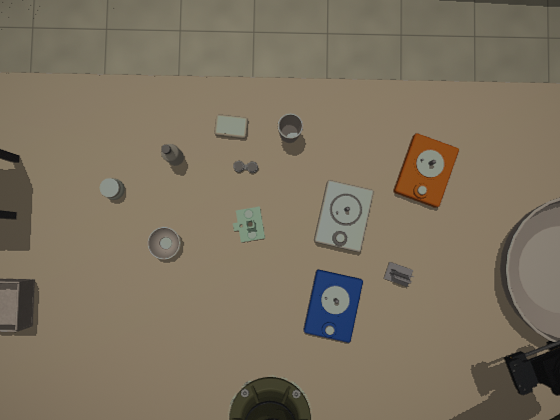

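View pics/side.png

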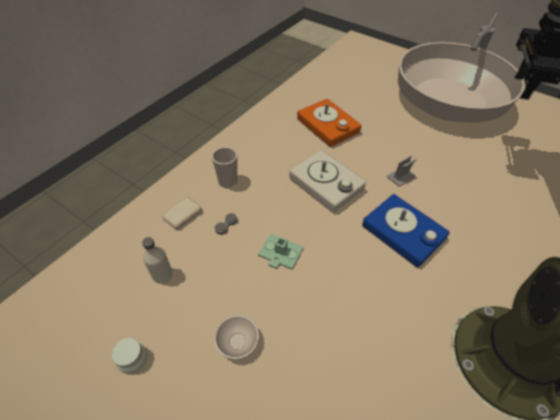

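White cleaner is at top-view (345,215), with blue (334,305) and orange (427,170) look-alikes. The only mint tray with a hub is at (250,225), tab at (236,227); the cream jar lid (111,188) is pale mint but round. I choose the white cleaner and the mint tray.

```bash
python3 - <<'E'
from h import *
a=snap('top');b=snap('side');p=a['pixels']
cv2.imwrite('pics/crop.png',cv2.resize(p[165:265,220:380,::-1],None,fx=5,fy=5,interpolation=cv2.INTER_CUBIC))
hsv=cv2.cvtColor(p,cv2.COLOR_RGB2HSV)
m=cv2.inRange(hsv,(55,30,60),(95,255,255));m[:,:215]=0;m[:195]=0;m[255:]=0;m[:,285:]=0
c=max(cv2.findContours(m,0,2)[0],key=cv2.contourArea)
print('tray',cv2.minAreaRect(c),cv2.moments(m,True)['m10']/m.astype(bool).sum())
for r in cv2.boxPoints(cv2.minAreaRect(c)): print(np.round(onz(a,*r,0.008),3))
m=cv2.inRange(hsv,(0,0,150),(180,50,255));m[:,:305]=0;m[:170]=0;m[262:]=0;m[:,380:]=0
m=cv2.morphologyEx(m,cv2.MORPH_OPEN,np.ones((3,3)))
c=max(cv2.findContours(m,0,2)[0],key=cv2.contourArea);r=cv2.minAreaRect(c)
print('cl',r,cv2.contourArea(c))
for q in cv2.boxPoints(r): print(np.round(onz(a,*q,0.04),3))
print('btn',onz(a,340,238,.045),'rotor',onz(a,346,209,.044),'tray hub',onz(a,250.5,224.5,.044))
E
```

```text
tray ((247.48648071289062, 224.41893005371094), (31.564603805541992, 28.44102668762207), 80.53767395019531) 249.37962962962962
[0.561 0.118 0.008]
[0.575 0.04  0.008]
[0.489 0.024 0.008]
[0.474 0.102 0.008]Traceback (most recent call last):
  File "<stdin>", line 11, in <module>
ValueError: max() iterable argument is empty
```

View pics/crop.png

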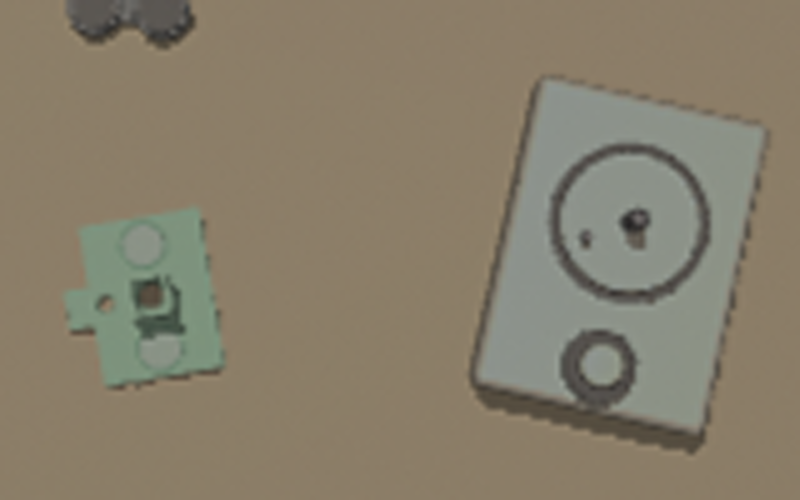

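The close crop shows the mint tray with its square hub (crop 152,293), pin hole (104,303) and tab to the left. The white cleaner shows its rotor centre (631,222), pin (587,237) and button (600,366). The choice is confirmed.

```bash
cat >> h.py <<'E'
def pose():
    s=ctrl.get_state(); return np.array(s['position']),R.from_rotvec(s['tool_rot'])
def plan(p,yaw=None):
    """yaw: world direction of tool x; tool pointing down"""
    P,Q=pose(); d=Q.inv().apply(np.array(p)-P)/0.3
    o=[*np.round(d,3)]
    if yaw is not None:
        x=np.array([np.cos(yaw),np.sin(yaw),0]);z=np.array([0,0,-1.]);G=R.from_matrix(np.c_[x,np.cross(z,x),z])
        o+=[*np.round((Q.inv()*G).as_rotvec()/np.deg2rad(60),3)]
    return o
def show():
    s=ctrl.get_state();q=R.from_rotvec(s['tool_rot']).as_matrix()
    print('t',round(float(s['time']),2),'p',np.round(s['position'],4),'yaw',round(float(np.arctan2(q[1,0],q[0,0])),4),'z',np.round(q[:,2],3),'F',np.round(s['ft_force'],2),'M',np.round(s['torque'],2),'w',round(float(s['grip_width']),3),'g',round(float(s['grip_force']),1),'q',np.round(s['joint_positions'],2))
E
python3 - <<'E'
from h import *
a=snap('top')
c=lambda u,v:(220+(u+.5)/5-.5,165+(v+.5)/5-.5)
for n,u,v,z in [('c1',545,77,.04),('c2',767,127,.04),('c3',703,432,.04),('c4',478,380,.04),('rotor',631,222,.044),('pin',587,236,.056),('btn',600,366,.046),('hub',152,293,.044),('hole',104,303,.008),('tab',80,310,.008),('t1',80,228,.008),('t2',199,208,.008),('t3',223,367,.008),('t4',108,386,.008)]:
    print(n,np.round(onz(a,*c(u,v),z),4))
show()
P,Q=pose();
for y in (0.17-0,0.17-np.pi/2,.17+np.pi/2): print(y,plan((.53,.065,.24),y))
E
```

```text
c1 [ 0.6494 -0.1497  0.04  ]
c2 [ 0.6242 -0.2714  0.04  ]
c3 [ 0.4574 -0.2379  0.04  ]
c4 [ 0.4832 -0.1154  0.04  ]
rotor [ 0.5705 -0.197   0.044 ]
pin [ 0.5617 -0.1718  0.056 ]
btn [ 0.492  -0.1808  0.046 ]
hub [0.5269 0.0625 0.044 ]
hole [0.5221 0.0907 0.008 ]
tab [0.518  0.1039 0.008 ]
t1 [0.5636 0.105  0.008 ]
t2 [0.576  0.0389 0.008 ]
t3 [0.4878 0.0238 0.008 ]
t4 [0.4761 0.0874 0.008 ]
t 0.25 p [ 0.2336 -0.6063  0.2221] yaw 0.3679 z [-0.     0.001 -1.   ] F [0.05 0.79 0.23] M [ 0.   -0.05 -0.01] w 0.997 g 0.0 q [ 1.22  0.32 -0.07  1.45  0.02  1.37 -0.06]
0.17 [np.float64(1.727), np.float64(-1.733), np.float64(-0.058), np.float64(-0.001), np.float64(0.0), np.float64(0.189)]
-1.4007963267948966 [np.float64(1.727), np.float64(-1.733), np.float64(-0.058), np.float64(-0.001), np.float64(0.001), np.float64(1.689)]
1.7407963267948965 [np.float64(1.727), np.float64(-1.733), np.float64(-0.058), np.float64(-0.001), np.float64(-0.001), np.float64(-1.311)]
```

>>> jog_arm(
  moves=[0.2,-0.2,-0.02,0,0,-0.13,1,0.4,-0.4,-0.04,0,0,-0.26,1,0.6,-0.6,-0.05,0,0,-0.4,1,0.8,-0.8,-0.05,0,0,-0.53,1,1,-1,-0.05,0,0,-0.66,1,1,-1,-0.05,0,0,-0.8,1,1,-1,-0.05,0,0,-0.95,1,1,-1,-0.05,0,0,-1,1],
)

```text
time: 1.25
position: [0.4078, -0.2143, 0.2381]
tool_rot: [2.376, 2.054, 0.001]
ft_force: [-0.2, -1.5, 0.1]
grip_width: 1.0
grip_force: 0.0
```

```bash
python3 - <<'E'
from h import *
show(); print(plan((.53,.065,.24),1.75))
E
```

```text
t 1.25 p [ 0.4078 -0.2143  0.2381] yaw 1.4258 z [ 0.001 -0.    -1.   ] F [-0.25 -1.52  0.14] M [-0.04 -0.04  0.04] w 1.0 g 0.0 q [ 0.89 -0.08 -0.44  1.86 -0.04  1.35  0.32]
[np.float64(0.98), np.float64(0.269), np.float64(-0.006), np.float64(0.001), np.float64(0.0), np.float64(-0.31)]
```

>>> jog_arm(
  moves=[0.2,0.05,0,0,0,-0.08,1,0.4,0.1,0,0,0,-0.16,1,0.6,0.16,0,0,0,-0.24,1,0.8,0.22,0,0,0,-0.31,1,0.98,0.269,0,0,0,-0.31,1,0.98,0.269,0,0,0,-0.31,1,0.98,0.269,0,0,0,-0.31,1,0.98,0.269,0,0,0,-0.31,1],
)

```text
time: 2.25
position: [0.5309, 0.0571, 0.2374]
tool_rot: [2.029, 2.397, -0.002]
ft_force: [0.3, -0.7, -0.8]
grip_width: 1.002
grip_force: 0.0
```

```bash
python3 - <<'E'
from h import *
show(); w=snap('wrist','w1.png'); print(w['fx'],w['cx'],w['cy'],np.round(w['tool_from_camera'],3))
E
```

```text
t 2.25 p [0.5309 0.0571 0.2374] yaw 1.7366 z [-0.    -0.001 -1.   ] F [ 0.32 -0.7  -0.8 ] M [ 0.02 -0.11 -0.06] w 1.002 g 0.0 q [ 0.56  0.12 -0.77  1.69  0.09  1.36 -0.06]
325.19226210127806 281.4469711528189 206.41368116704223 [[ 0.001  0.966  0.26   0.07 ]
 [ 1.    -0.001 -0.001  0.   ]
 [-0.     0.26  -0.966 -0.161]
 [ 0.     0.     0.     1.   ]]
```

View pics/w1.png

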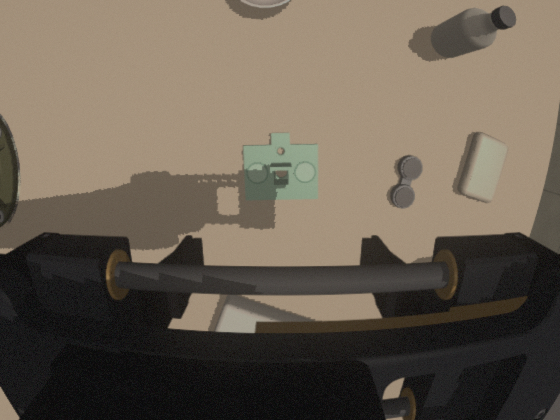

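The wrist view shows the tray at (281,172): plate corners about (244,145) to (319,200), tab at top (280,138), pin hole (280,151), hub (281,173).

```bash
cat >> h.py <<'E'
def tray(w,box,z=.008):
    """tray plate centre and yaw on plane z (world of the plate top) from the mint mask"""
    hsv=cv2.cvtColor(w['pixels'],cv2.COLOR_RGB2HSV)
    m=cv2.inRange(hsv,(60,35,40),(95,255,255));k=np.zeros_like(m);k[box[1]:box[3],box[0]:box[2]]=255;m&=k
    m=cv2.morphologyEx(m,cv2.MORPH_CLOSE,np.ones((9,9)))
    m=cv2.morphologyEx(m,cv2.MORPH_OPEN,np.ones((27,27)))   # drops the tab
    c=max(cv2.findContours(m,0,cv2.CHAIN_APPROX_NONE)[0],key=cv2.contourArea)[:,0]
    g=np.array([onz(w,u,v,z)[:2] for u,v in c]);r=cv2.minAreaRect((g*1000).astype(np.float32))
    return r
E
python3 - <<'E'
from h import *
w=snap('wrist')
r=tray(w,(225,120,340,215));print(r)
print('hole',onz(w,280,151,.008),'hub',onz(w,281,174,.044))
hsv=cv2.cvtColor(w['pixels'],cv2.COLOR_RGB2HSV);m=cv2.inRange(hsv,(60,35,40),(95,255,255));ys,xs=np.nonzero(m[130:144,225:340]);print('tab px',xs.min()+225,xs.max()+225)
E
```

```text
Traceback (most recent call last):
  File "h.py", line 39, in tray
    c=max(cv2.findContours(m,0,cv2.CHAIN_APPROX_NONE)[0],key=cv2.contourArea)[:,0]
      ~~~^^^^^^^^^^^^^^^^^^^^^^^^^^^^^^^^^^^^^^^^^^^^^^^^^^^^^^^^^^^^^^^^^^^^
ValueError: max() iterable argument is empty
```

```bash
sed -i 's/    m=cv2.morphologyEx(m,cv2.MORPH_CLOSE.*/&\n    cv2.drawContours(m,cv2.findContours(m,0,2)[0],-1,255,-1)/' h.py
python3 - <<'E'
from h import *
w=snap('wrist')
hsv=cv2.cvtColor(w['pixels'],cv2.COLOR_RGB2HSV);print(hsv[160,260],hsv[190,300],hsv[180,230])
m=cv2.inRange(hsv,(60,35,40),(95,255,255));print((m[120:215,225:340]>0).sum())
r=tray(w,(225,120,340,215));print(r)
print('hole',onz(w,280,151,.008),'hub',onz(w,281,174,.044))
E
```

```text
[ 55  37 160] [ 55  38 160] [ 18  63 141]
17Traceback (most recent call last):
  File "<stdin>", line 5, in <module>
  File "h.py", line 40, in tray
    c=max(cv2.findContours(m,0,cv2.CHAIN_APPROX_NONE)[0],key=cv2.contourArea)[:,0]
      ~~~^^^^^^^^^^^^^^^^^^^^^^^^^^^^^^^^^^^^^^^^^^^^^^^^^^^^^^^^^^^^^^^^^^^^
ValueError: max() iterable argument is empty
```

```bash
sed -i 's/(60,35,40),(95,255,255)/(42,15,40),(95,255,255)/' h.py
python3 - <<'E'
from h import *
w=snap('wrist')
r=tray(w,(225,120,340,215));print(r)
print('hole',onz(w,280,151,.008),'hub',onz(w,281,174,.044))
E
```

```text
((529.0571899414062, 65.20181274414062), (87.87944793701172, 66.9441909790039), 9.836414337158203)
hole [0.52413068 0.09084227 0.008     ] hub [0.5290433  0.06920426 0.044     ]
```

```bash
python3 - <<'E'
from h import *
print(plan((.529,.0655,.016),1.7425))
E
```

```text
[np.float64(0.026), np.float64(-0.003), np.float64(0.739), np.float64(0.0), np.float64(0.001), np.float64(-0.005)]
```

>>> jog_arm(
  moves=[0.026,-0.003,0.18,0,0,-0.005,0.1,0.026,-0.003,0.36,0,0,-0.005,0.1,0.026,-0.003,0.5,0,0,-0.005,0.1,0.026,-0.003,0.62,0,0,-0.005,0.1,0.026,-0.003,0.7,0,0,-0.005,0.1,0.026,-0.003,0.735,0,0,-0.005,0.1,0.026,-0.003,0.735,0,0,-0.005,0.1,0.026,-0.003,0.735,0,0,-0.005,0.1],
  newtons=25,
)

```text
time: 3.45
position: [0.5299, 0.0667, 0.0182]
tool_rot: [2.019, 2.405, 0.002]
ft_force: [-0.4, 0.3, -0.4]
grip_width: 0.549
grip_force: 0.0
```

```bash
python3 - <<'E'
from h import *
show(); 
E
```

```text
t 3.45 p [0.5299 0.0667 0.0182] yaw 1.7446 z [ 0.002 -0.    -1.   ] F [-0.43  0.32 -0.45] M [-0.04 -0.17  0.03] w 0.549 g 0.0 q [ 0.46  0.36 -0.72  1.93  0.29  0.95 -0.23]
```

>>> jog_arm(
  moves=[0,-0.003,0,0,0,0,-1,0,-0.003,0,0,0,0,-1,0,-0.003,0,0,0,0,-1,0,-0.003,0,0,0,0,-1,0,-0.003,0,0,0,0,-1,0,-0.003,0,0,0,0,-1,0,-0.003,-0.05,0,0,0,-1,0,-0.003,-0.15,0,0,0,-1],
  newtons=25,
)

```text
time: 4.45
position: [0.5268, 0.0666, 0.0619]
tool_rot: [-2.018, -2.405, 0.002]
ft_force: [0.2, -0.2, -0.9]
grip_width: 0.274
grip_force: 25.0
```

```bash
python3 - <<'E'
from h import *
show(); print(plan((.5705,-.197,.22),.336+np.pi/2))
E
```

```text
t 4.45 p [0.5268 0.0666 0.0619] yaw 1.7452 z [-0.003  0.    -1.   ] F [ 0.17 -0.17 -0.89] M [-0.03 -0.18 -0.02] w 0.274 g 25.0 q [ 0.49  0.3  -0.75  1.9   0.23  1.03 -0.19]
[np.float64(-0.89), np.float64(-0.01), np.float64(-0.528), np.float64(-0.003), np.float64(-0.001), np.float64(-0.154)]
```

>>> jog_arm(
  moves=[-0.05,0,-0.2,0,0,0,-1,-0.15,0,-0.4,0,0,-0.03,-1,-0.33,0,-0.45,0,0,-0.06,-1,-0.5,0,-0.45,0,0,-0.1,-1,-0.67,0,-0.45,0,0,-0.154,-1,-0.84,0,-0.45,0,0,-0.154,-1,-1,0,-0.45,0,0,-0.154,-1,-1,0,-0.45,0,0,-0.154,-1],
)

```text
time: 5.45
position: [0.579, -0.2348, 0.1967]
tool_rot: [1.829, 2.554, -0.002]
ft_force: [0.1, 0.2, -1.1]
grip_width: 0.275
grip_force: 25.0
```

```bash
python3 - <<'E'
from h import *
show(); print(plan((.613,-.32,.19),.336+np.pi/2))
E
```

```text
t 5.45 p [ 0.579  -0.2348  0.1967] yaw 1.8984 z [-0.001 -0.001 -1.   ] F [ 0.11  0.2  -1.08] M [ 0.03 -0.1  -0.03] w 0.275 g 25.0 q [ 0.83  0.34 -0.62  1.54  0.2   1.33  0.52]
[np.float64(-0.305), np.float64(0.016), np.float64(0.023), np.float64(-0.001), np.float64(0.001), np.float64(-0.008)]
```

>>> jog_arm(
  moves=[-0.15,0,0,0,0,0,-1,-0.3,0,0,0,0,0,-1,-0.3,0,0,0,0,0,-1,-0.3,0,0,0,0,0,-1,-0.3,0,0,0,0,0,-1,-0.3,0,0,0,0,0,-1,-0.3,0,0,0,0,0,-1,-0.3,0,0,0,0,0,-1],
)

```text
time: 6.45
position: [0.6096, -0.3137, 0.1972]
tool_rot: [1.819, 2.561, -0.0]
ft_force: [0.2, -0.5, -1.0]
grip_width: 0.271
grip_force: 25.0
```

```bash
python3 - <<'E'
from h import *
show(); w=snap('wrist','w2.png')
E
```

```text
t 6.45 p [ 0.6096 -0.3137  0.1972] yaw 1.9064 z [ 0. -0. -1.] F [ 0.16 -0.5  -0.95] M [-0.   -0.18 -0.04] w 0.271 g 25.0 q [ 0.85  0.47 -0.58  1.37  0.25  1.38  0.61]
```

View pics/w2.png

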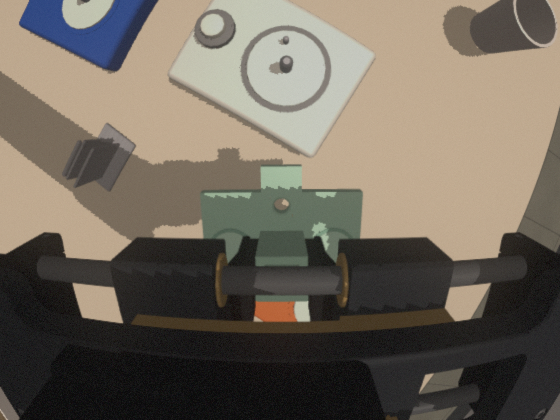

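The wrist view shows the held tray, square to the tool: hole (281,204), tab top (281,166). Ahead is the white cleaner: ring centre about (286,68), spindle tip (287,62), pin (285,40), button (213,27).

```bash
python3 - <<'E'
from h import *
w=snap('wrist');p=w['pixels'];P,Q=pose()
g=cv2.cvtColor(p,cv2.COLOR_RGB2GRAY)
print('tip',onz(w,287,61,.079),'pin',onz(w,285.5,39,.058),'btn',onz(w,213,27,.046))
# ring: radial darkest-run outer/inner edges about seed
pts=[]
for t in np.linspace(0,2*np.pi,72,endpoint=False):
    rr=np.arange(33,56,.25);u=286+rr*np.cos(t);v=68+rr*np.sin(t)
    s=cv2.remap(g,u.astype(np.float32),v.astype(np.float32),1).ravel().astype(float)
    d=s<s.max()-35
    if d.any(): m=rr[d].mean(); pts.append(onz(w,286+m*np.cos(t),68+m*np.sin(t),.040)[:2])
pts=np.array(pts);A=np.c_[2*pts,np.ones(len(pts))];keep=np.ones(len(pts),bool)
for _ in range(4):
    x=np.linalg.lstsq(A[keep],(pts[keep]**2).sum(1),rcond=None)[0]; rad=np.sqrt(x[2]+x[:2]@x[:2]); e=np.abs(np.hypot(*(pts-x[:2]).T)-rad); keep=e<max(.001,2*np.median(e))
print('ring',x[:2],rad,keep.sum())
zt=P[2]-.018+.008
print('hole tool',Q.inv().apply(onz(w,281.5,204,zt)-P),'edge',[Q.inv().apply(onz(w,u,190,zt)-P) for u in (203,361)],'tab',Q.inv().apply(onz(w,281,165,zt)-P))
cv2.imwrite('pics/w2c.png',cv2.resize(p[0:120,160:380,::-1],None,fx=3.6,fy=3.6,interpolation=cv2.INTER_CUBIC))
E
```

```text
tip [ 0.57392239 -0.19672165  0.079     ] pin [ 0.56465415 -0.17323689  0.058     ] btn [ 0.49272591 -0.17917771  0.046     ]
ring [ 0.5729492  -0.19598554] 0.04086995442842711 72
hole tool [0.0255795  0.00035862 0.00999571] edge [array([ 0.03351244, -0.04280074,  0.00999668]), array([0.03361836, 0.04407537, 0.00999204])] tab [4.69788637e-02 6.74328727e-05 9.99215335e-03]
```

View pics/w2c.png

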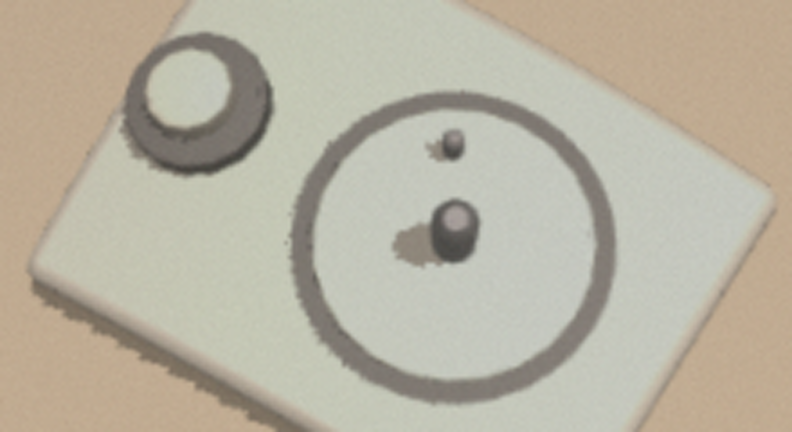

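The close crop confirms the spindle tip at (456,216) and the pin tip at (453,137), both clear and consistent with the top view. The tray needs a yaw of about 0.36.

```bash
python3 - <<'E'
from h import *
print(plan((.5735,-.196,.115),.355+np.pi/2))
E
```

```text
[np.float64(0.411), np.float64(0.016), np.float64(0.274), np.float64(-0.0), np.float64(0.0), np.float64(-0.019)]
```

>>> jog_arm(
  moves=[0.1,0.004,0,0,0,-0.019,-1,0.25,0.01,0,0,0,-0.019,-1,0.36,0.016,0.04,0,0,-0.019,-1,0.411,0.016,0.12,0,0,-0.019,-1,0.411,0.016,0.2,0,0,-0.019,-1,0.411,0.016,0.274,0,0,-0.019,-1,0.411,0.016,0.274,0,0,-0.019,-1,0.411,0.016,0.274,0,0,-0.019,-1],
)

```text
time: 7.55
position: [0.5742, -0.196, 0.1158]
tool_rot: [1.793, 2.578, 0.001]
ft_force: [-0.4, 0.5, -0.0]
grip_width: 0.272
grip_force: 25.0
```

```bash
python3 - <<'E'
from h import *
show(); print(plan((.5735,-.196,.1),.355+np.pi/2))
E
```

```text
t 7.55 p [ 0.5742 -0.196   0.1158] yaw 1.9259 z [ 0.001 -0.    -1.   ] F [-0.43  0.52 -0.04] M [ 0.02 -0.13 -0.03] w 0.272 g 25.0 q [ 0.8   0.37 -0.63  1.68  0.23  1.17  0.47]
[np.float64(0.001), np.float64(-0.002), np.float64(0.053), np.float64(0.001), np.float64(0.001), np.float64(0.0)]
```

>>> jog_arm(
  moves=[0,0,0.02,0,0,0,-1,0,0,0.04,0,0,0,-1,0,0,0.05,0,0,0,-1,0,0,0.06,0,0,0,-1,0,0,0.067,0,0,0,-1,0,0,0.074,0,0,0,-1,0,0,0.08,0,0,0,-1,0,0,0.08,0,0,0,-1],
)

```text
time: 8.55
position: [0.5733, -0.1955, 0.0906]
tool_rot: [-1.793, -2.579, 0.0]
ft_force: [-0.2, 1.3, -0.6]
grip_width: 0.274
grip_force: 25.0
```

```bash
python3 - <<'E'
from h import *
show()
E
```

```text
t 8.55 p [ 0.5733 -0.1955  0.0906] yaw 1.9263 z [-0.001  0.    -1.   ] F [-0.24  1.3  -0.58] M [0.22 0.02 0.02] w 0.274 g 25.0 q [ 0.79  0.39 -0.62  1.7   0.25  1.13  0.46]
```

>>> jog_arm(
  moves=[0,0,0.006,0,0,0,-1,0,0,0.012,0,0,0,-1,0,0,0.018,0,0,0,-1,0,0,0.024,0,0,0,-1,0,0,0.03,0,0,0,-1,0,0,0.034,0,0,0,-1,0,0,0.037,0,0,0,-1,0,0,0.037,0,0,0,-1],
)

```text
time: 9.55
position: [0.5733, -0.1955, 0.0795]
tool_rot: [-1.793, -2.578, 0.0]
ft_force: [-4.1, 3.9, 0.9]
grip_width: 0.277
grip_force: 25.0
```

```bash
python3 - <<'E'
from h import *
show()
E
```

```text
t 9.55 p [ 0.5733 -0.1955  0.0795] yaw 1.9262 z [-0.001  0.    -1.   ] F [-4.08  3.92  0.93] M [0.89 0.81 0.02] w 0.277 g 25.0 q [ 0.79  0.4  -0.62  1.71  0.26  1.11  0.45]
```

>>> jog_arm(
  moves=[0.003,-0.0014,0,0,0,0,-1,0.003,-0.0014,0,0,0,0,-1,0.003,-0.0014,0,0,0,0,-1,0.003,-0.0014,0,0,0,0,-1,0.003,-0.0014,0.004,0,0,0,-1,0.003,-0.0014,0.008,0,0,0,-1,0.003,-0.0014,0.011,0,0,0,-1,0.003,-0.0014,0.011,0,0,0,-1],
)

```text
time: 10.55
position: [0.573, -0.1955, 0.0764]
tool_rot: [1.794, 2.578, -0.0]
ft_force: [-0.8, 0.3, -0.7]
grip_width: 0.277
grip_force: 25.0
```

```bash
python3 - <<'E'
from h import *
show()
E
```

```text
t 10.55 p [ 0.573  -0.1955  0.0764] yaw 1.9258 z [ 0. -0. -1.] F [-0.77  0.31 -0.7 ] M [ 0.22  0.06 -0.02] w 0.277 g 25.0 q [ 0.79  0.41 -0.61  1.72  0.26  1.1   0.45]
```

>>> jog_arm(
  moves=[0,0,0.003,0,0,0,-1,0,0,0.006,0,0,0,-1,0,0,0.009,0,0,0,-1,0,0,0.012,0,0,0,-1,0,0,0.012,0,0,0,-1,0,0,0.012,0,0,0,-1,0,0,0.012,0,0,0,-1,0,0,0.012,0,0,0,-1],
)

```text
time: 11.55
position: [0.5729, -0.1953, 0.0729]
tool_rot: [1.794, 2.579, -0.0]
ft_force: [-0.4, 0.8, -0.3]
grip_width: 0.273
grip_force: 25.0
```

```bash
python3 - <<'E'
from h import *
show()
E
```

```text
t 11.55 p [ 0.5729 -0.1953  0.0729] yaw 1.926 z [ 0. -0. -1.] F [-0.43  0.76 -0.33] M [-0.01 -0.12  0.05] w 0.273 g 25.0 q [ 0.79  0.41 -0.61  1.72  0.26  1.1   0.45]
```

>>> jog_arm(
  moves=[0,0,0.003,0,0,0,-1,0,0,0.006,0,0,0,-1,0,0,0.009,0,0,0,-1,0,0,0.01,0,0,0,-1,0,0,0.01,0,0,0,-1,0,0,0.01,0,0,0,-1,0,0,0.01,0,0,0,-1,0,0,0.01,0,0,0,-1],
)

```text
time: 12.55
position: [0.5728, -0.1952, 0.0699]
tool_rot: [1.794, 2.579, -0.0]
ft_force: [0.3, -0.4, 0.1]
grip_width: 0.273
grip_force: 25.0
```

```bash
python3 - <<'E'
from h import *
show()
E
```

```text
t 12.55 p [ 0.5728 -0.1952  0.0699] yaw 1.926 z [ 0. -0. -1.] F [ 0.31 -0.39  0.11] M [-0.02 -0.13 -0.02] w 0.273 g 25.0 q [ 0.79  0.41 -0.61  1.72  0.26  1.09  0.45]
```

>>> jog_arm(
  moves=[0,0,0.002,0,0,0,-1,0,0,0.004,0,0,0,-1,0,0,0.006,0,0,0,-1,0,0,0.008,0,0,0,-1,0,0,0.01,0,0,0,-1,0,0,0.012,0,0,0,-1,0,0,0.014,0,0,0,-1,0,0,0.014,0,0,0,-1],
)

```text
time: 13.55
position: [0.5728, -0.1952, 0.0656]
tool_rot: [-1.794, -2.579, 0.0]
ft_force: [0.1, 0.5, -1.6]
grip_width: 0.271
grip_force: 25.0
```

```bash
python3 - <<'E'
from h import *
show()
E
```

```text
t 13.55 p [ 0.5728 -0.1952  0.0656] yaw 1.926 z [-0. -0. -1.] F [ 0.08  0.45 -1.63] M [ 0.04 -0.14 -0.02] w 0.271 g 25.0 q [ 0.78  0.42 -0.61  1.72  0.27  1.08  0.44]
```

>>> jog_arm(
  moves=[0,0,0.002,0,0,0,-1,0,0,0.004,0,0,0,-1,0,0,0.006,0,0,0,-1,0,0,0.007,0,0,0,-1,0,0,0.008,0,0,0,-1,0,0,0.009,0,0,0,-1,0,0,0.01,0,0,0,-1,0,0,0.01,0,0,0,-1],
)

```text
time: 14.55
position: [0.5728, -0.1952, 0.0626]
tool_rot: [-1.794, -2.579, 0.0]
ft_force: [-0.7, -0.4, 0.1]
grip_width: 0.273
grip_force: 25.0
```

```bash
python3 - <<'E'
from h import *
show()
E
```

```text
t 14.55 p [ 0.5728 -0.1952  0.0626] yaw 1.926 z [-0. -0. -1.] F [-0.72 -0.4   0.12] M [-0.02 -0.08  0.04] w 0.273 g 25.0 q [ 0.78  0.42 -0.61  1.73  0.27  1.08  0.44]
```

>>> jog_arm(
  moves=[0,0,0.001,0,0,0,-1,0,0,0.002,0,0,0,-1,0,0,0.003,0,0,0,-1,0,0,0.004,0,0,0,-1,0,0,0.005,0,0,0,-1,0,0,0.005,0,0,0,-1,0,0,0.005,0,0,0,-1,0,0,0.005,0,0,0,-1],
)

```text
time: 15.55
position: [0.5728, -0.1952, 0.0613]
tool_rot: [1.794, 2.579, -0.0]
ft_force: [-1.1, 0.1, 2.1]
grip_width: 0.272
grip_force: 25.0
```

```bash
python3 - <<'E'
from h import *
show()
E
```

```text
t 15.55 p [ 0.5728 -0.1952  0.0613] yaw 1.9261 z [-0. -0. -1.] F [-1.08  0.14  2.08] M [0.02 0.08 0.02] w 0.272 g 25.0 q [ 0.78  0.42 -0.61  1.73  0.27  1.08  0.44]
```

>>> jog_arm(
  moves=[0,0,0,0,0,0,0,0,0,0,0,0,0,0,0,0,0,0,0,0,0,0,0,0,0,0,0,0,0,0,0,0,0,0,0,0,0,-0.1,0,0,0,0,0,0,-0.25,0,0,0,0,0,0,-0.4,0,0,0,0],
)

```text
time: 16.55
position: [0.5726, -0.1951, 0.1823]
tool_rot: [-1.794, -2.579, 0.0]
ft_force: [0.2, -1.2, -0.0]
grip_width: 0.496
grip_force: 0.0
```

```bash
python3 - <<'E'
from h import *
show(); print(plan((.62,-.325,.19),.355+np.pi/2)); print(plan((.525,-.265,.19),.355+np.pi/2))
E
```

```text
t 16.55 p [ 0.5726 -0.1951  0.1823] yaw 1.9262 z [-0.  0. -1.] F [ 0.18 -1.22 -0.02] M [-0.02 -0.16  0.  ] w 0.496 g 0.0 q [ 0.82  0.31 -0.64  1.6   0.19  1.29  0.5 ]
[np.float64(-0.461), np.float64(-0.003), np.float64(-0.026), np.float64(-0.0), np.float64(-0.0), np.float64(0.0)]
[np.float64(-0.163), np.float64(-0.23), np.float64(-0.026), np.float64(-0.0), np.float64(-0.0), np.float64(0.0)]
```

>>> jog_arm(
  moves=[-0.08,-0.12,0,0,0,0,-1,-0.16,-0.23,0,0,0,0,-1,-0.16,-0.23,0,0,0,0,-1,-0.16,-0.23,0,0,0,0,-1,-0.16,-0.23,0,0,0,0,-1,-0.16,-0.23,0,0,0,0,-1,-0.16,-0.23,0,0,0,0,-1,-0.16,-0.23,0,0,0,0,-1],
)

```text
time: 17.55
position: [0.525, -0.264, 0.1811]
tool_rot: [-1.793, -2.579, 0.0]
ft_force: [0.1, 0.1, -1.2]
grip_width: 0.005
grip_force: 0.0
```

```bash
python3 - <<'E'
from h import *
show(); w=snap('wrist','w3.png')
E
```

```text
t 17.55 p [ 0.525  -0.264   0.1811] yaw 1.9265 z [-0. -0. -1.] F [ 0.11  0.11 -1.21] M [-0.02 -0.14 -0.05] w 0.005 g 0.0 q [ 0.94  0.27 -0.61  1.65  0.16  1.28  0.66]
```

View pics/w3.png

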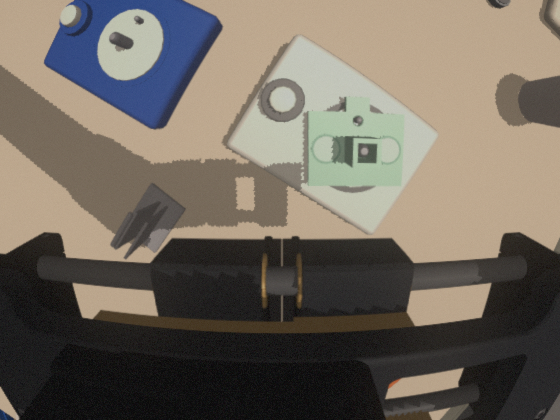

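The tray sits on the cleaner with the pin showing in its hole (357,120) and the spindle in the hub (367,153). The button is at (282,100).

```bash
python3 - <<'E'
from h import *
w=snap('wrist')
for z in (.052,.060): print(z,tray(w,(295,105,415,195),z))
print('btn',onz(w,282.5,100,.046))
b=onz(w,282.5,100,.046)
print(plan((.4938,-.1795,.07),.355+np.pi/2))
E
```

```text
0.052 ((573.4354858398438, -196.03500366210938), (90.2261962890625, 68.50633239746094), 21.12403678894043)
0.06 ((571.4317626953125, -196.08868408203125), (87.74214172363281, 66.62032318115234), 21.12425422668457)
btn [ 0.49496488 -0.17988716  0.046     ]
[np.float64(0.301), np.float64(0.001), np.float64(0.37), np.float64(-0.0), np.float64(0.0), np.float64(0.0)]
```

>>> jog_arm(
  moves=[0.1,0.002,0,0,0,0,-1,0.25,0.002,0,0,0,0,-1,0.3,0.002,0.1,0,0,0,-1,0.3,0.002,0.2,0,0,0,-1,0.3,0.002,0.3,0,0,0,-1,0.3,0.002,0.36,0,0,0,-1,0.3,0.002,0.37,0,0,0,-1,0.3,0.002,0.37,0,0,0,-1],
)

```text
time: 18.65
position: [0.4947, -0.1798, 0.0708]
tool_rot: [1.793, 2.578, 0.0]
ft_force: [0.6, 0.7, 1.0]
grip_width: 0.003
grip_force: 0.0
```

```bash
python3 - <<'E'
from h import *
show(); print(plan((.4943,-.1796,.055),.355+np.pi/2))
E
```

```text
t 18.65 p [ 0.4947 -0.1798  0.0708] yaw 1.926 z [ 0.001 -0.    -1.   ] F [0.56 0.67 0.97] M [ 0.02 -0.15 -0.  ] w 0.003 g 0.0 q [ 0.88  0.25 -0.65  1.91  0.17  1.03  0.51]
[np.float64(0.001), np.float64(-0.001), np.float64(0.053), np.float64(0.001), np.float64(0.001), np.float64(0.0)]
```

Descend towards the button (to z≈0.047).

>>> jog_arm(
  moves=[0,0,0.02,0,0,0,-1,0,0,0.04,0,0,0,-1,0,0,0.05,0,0,0,-1,0,0,0.06,0,0,0,-1,0,0,0.067,0,0,0,-1,0,0,0.074,0,0,0,-1,0,0,0.078,0,0,0,-1,0,0,0.078,0,0,0,-1],
)

```text
time: 19.65
position: [0.4953, -0.1802, 0.0552]
tool_rot: [1.793, 2.577, -0.008]
ft_force: [-21.5, 7.4, 62.0]
grip_width: 0.005
grip_force: 30.7
```

>>> jog_arm(
  moves=[0,0,-0.05,0,0,0,-1,0,0,-0.1,0,0,0,-1,0,0,-0.15,0,0,0,-1,-0.08,0,-0.3,0,0,0,-1,-0.2,0,-0.35,0,0,0,-1,-0.28,0,-0.37,0,0,0,-1,-0.28,0,-0.37,0,0,0,-1,-0.28,0,-0.37,0,0,0,-1],
)

```text
time: 20.65
position: [0.5228, -0.2568, 0.1569]
tool_rot: [-1.791, -2.578, -0.001]
ft_force: [0.3, 0.3, -0.7]
grip_width: 0.002
grip_force: 0.0
```

```bash
python3 - <<'E'
from h import *
show(); w=snap('wrist','w4.png')
p=w['pixels'];cv2.imwrite('pics/w4.png',cv2.resize(p[20:240,200:460,::-1],None,fx=2.7,fy=2.7,interpolation=cv2.INTER_CUBIC))
for z in (.052,): print(z,tray(w,(295,95,425,205),z))
E
```

```text
t 20.65 p [ 0.5228 -0.2568  0.1569] yaw 1.927 z [-0.002  0.002 -1.   ] F [ 0.35  0.3  -0.69] M [ 0.04 -0.19  0.01] w 0.002 g 0.0 q [ 0.94  0.28 -0.62  1.69  0.17  1.23  0.64]
0.052 ((570.974365234375, -189.34616088867188), (90.15853118896484, 82.3397445678711), 21.05276107788086)
```

View pics/w4.png

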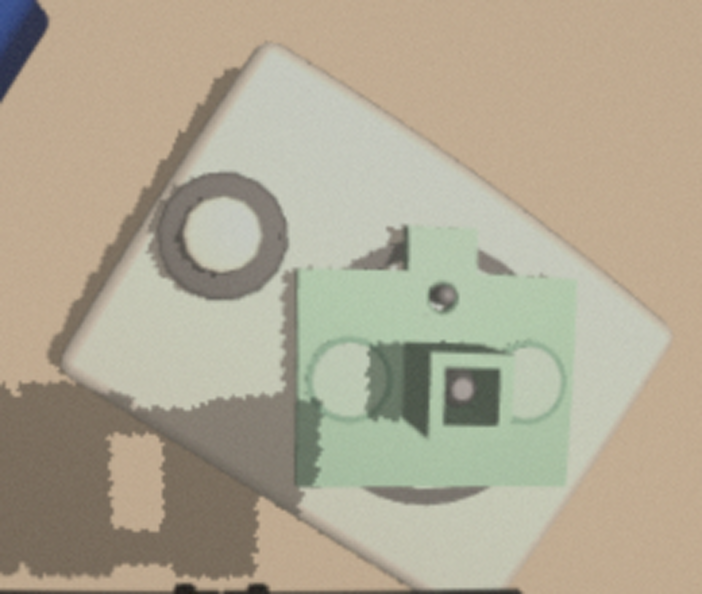

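The tray is still home, pin in its hole (442,297 in the crop). The button is at (222,234). I'll check the button's height, to know whether it was fully pressed at TCP z 0.055.

```bash
python3 - <<'E'
from h import *
w=snap('wrist');g=cv2.cvtColor(w['pixels'],cv2.COLOR_RGB2GRAY)
a=onz(w,282.2,106.7,.046),onz(w,282.2,106.7,.066);print('wrist',a)
# button white disc and collar: contour sizes on planes
m=(g[75:140,250:315]<145).astype(np.uint8)
cs,h=cv2.findContours(m,cv2.RETR_CCOMP,cv2.CHAIN_APPROX_NONE)
for c,hh in zip(cs,h[0]):
    if cv2.contourArea(c)>200:
        for z in (.040,.046,.056,.062):
            P=np.array([onz(w,u+250,v+75,z)[:2]*1000 for u,v in c[:,0]],np.float32);(x,r)=cv2.minEnclosingCircle(P);print(hh[3],z,np.round(x,1),'diam',round(2*r,1),'eqdiam',round(2*np.sqrt(cv2.contourArea(P)/np.pi),1))
t=snap('side');cv2.imwrite('pics/s2.png',cv2.resize(t['pixels'][140:220,280:380,::-1],None,fx=7,fy=7,interpolation=cv2.INTER_CUBIC))
E
```

```text
wrist (array([ 0.49481194, -0.1790868 ,  0.046     ]), array([ 0.49509778, -0.17994216,  0.066     ]))
-1 0.04 [ 490.5 -175.3] diam 52.0 eqdiam 43.1
-1 0.046 [ 490.7 -175.6] diam 50.9 eqdiam 42.2
-1 0.056 [ 491.  -176.1] diam 49.0 eqdiam 40.6
-1 0.062 [ 491.2 -176.5] diam 47.9 eqdiam 39.7
1 0.04 [ 494.7 -178.6] diam 25.9 eqdiam 25.0
1 0.046 [ 494.8 -178.9] diam 25.3 eqdiam 24.4
1 0.056 [ 494.9 -179.3] diam 24.4 eqdiam 23.5
1 0.062 [ 495.  -179.6] diam 23.8 eqdiam 23.0
```

View pics/s2.png

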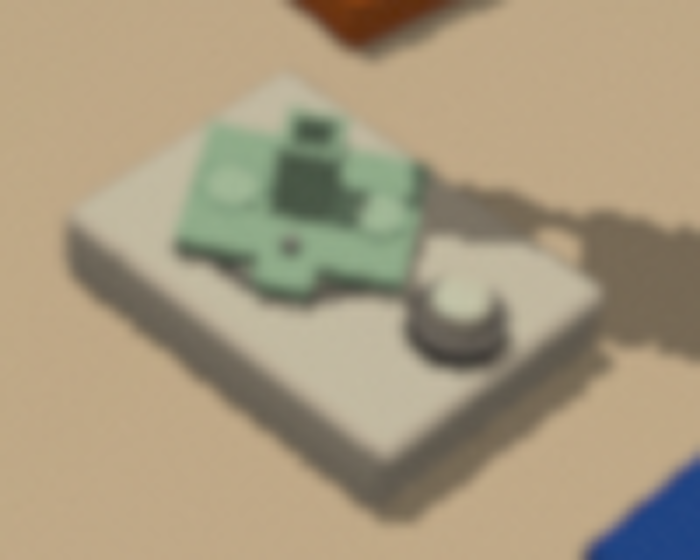

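The side crop shows the tray flat on the rotor. The button's white cap (462,298) stands well above the housing on a dark collar.

```bash
python3 - <<'E'
from h import *
t=snap('side')
for z in (.046,.052,.056,.060,.064): print(z,onz(t,280+462.5/7-.5,140+298.5/7-.5,z))
# check offset of the side view with the housing: near corner & hub top centre
print('hub top side',onz(t,280+316/7-.5,140+130/7-.5,.088))
print(plan((.4945,-.1796,.075),.355+np.pi/2))
E
```

```text
0.046 [ 0.50063798 -0.19189097  0.046     ]
0.052 [ 0.49855204 -0.1863839   0.052     ]
0.056 [ 0.49716141 -0.18271253  0.056     ]
0.06 [ 0.49577079 -0.17904115  0.06      ]
0.064 [ 0.49438016 -0.17536977  0.064     ]
hub top side [ 0.5747728  -0.19747948  0.088     ]
[np.float64(0.275), np.float64(0.001), np.float64(0.275), np.float64(-0.001), np.float64(-0.001), np.float64(0.002)]
```

>>> jog_arm(
  moves=[0.1,0.001,0,0,0,0,-1,0.24,0.001,0,0,0,0,-1,0.275,0.001,0.08,0,0,0,-1,0.275,0.001,0.18,0,0,0,-1,0.275,0.001,0.26,0,0,0,-1,0.275,0.001,0.31,0,0,0,-1,0.275,0.001,0.31,0,0,0,-1,0.275,0.001,0.31,0,0,0,-1],
)

```text
time: 21.85
position: [0.4956, -0.181, 0.0656]
tool_rot: [1.793, 2.578, 0.0]
ft_force: [0.5, 0.3, -0.1]
grip_width: 0.006
grip_force: 0.0
```

```bash
python3 - <<'E'
from h import *
show()
E
```

```text
t 21.85 p [ 0.4956 -0.181   0.0656] yaw 1.9262 z [ 0.001 -0.001 -1.   ] F [ 0.48  0.32 -0.11] M [ 0.   -0.1  -0.01] w 0.006 g 0.0 q [ 0.88  0.26 -0.65  1.91  0.18  1.03  0.51]
```

>>> jog_arm(
  moves=[0.005,-0.0015,0,0,0,0,-1,0.005,-0.0015,0.005,0,0,0,-1,0.005,-0.0015,0.01,0,0,0,-1,0.005,-0.0015,0.015,0,0,0,-1,0.005,-0.0015,0.02,0,0,0,-1,0.005,-0.0015,0.025,0,0,0,-1,0.005,-0.0015,0.025,0,0,0,-1,0.005,-0.0015,0.025,0,0,0,-1],
)

```text
time: 22.85
position: [0.4942, -0.1798, 0.0574]
tool_rot: [1.794, 2.579, -0.0]
ft_force: [0.2, 0.2, 4.1]
grip_width: 0.006
grip_force: 1.7
```

>>> jog_arm(
  moves=[0,0,0.002,0,0,0,-1,0,0,0.004,0,0,0,-1,0,0,0.004,0,0,0,-1,0,0,0.004,0,0,0,-1,0,0,0.004,0,0,0,-1,0,0,0.004,0,0,0,-1,0,0,0.004,0,0,0,-1,0,0,0.004,0,0,0,-1],
)

```text
time: 23.85
position: [0.4942, -0.1798, 0.0564]
tool_rot: [1.794, 2.579, -0.0]
ft_force: [-1.0, -1.0, 5.5]
grip_width: 0.006
grip_force: 2.9
```

>>> jog_arm(
  moves=[0,0,0.002,0,0,0,-1,0,0,0.004,0,0,0,-1,0,0,0.004,0,0,0,-1,0,0,0.004,0,0,0,-1,0,0,0.004,0,0,0,-1,0,0,0.004,0,0,0,-1,0,0,0.004,0,0,0,-1,0,0,0.004,0,0,0,-1],
)

```text
time: 24.85
position: [0.4942, -0.1799, 0.0562]
tool_rot: [1.794, 2.579, -0.001]
ft_force: [-3.4, 1.1, 14.1]
grip_width: 0.006
grip_force: 6.7
```

>>> jog_arm(
  moves=[0,0,0.002,0,0,0,-1,0,0,0.004,0,0,0,-1,0,0,0.004,0,0,0,-1,0,0,0.004,0,0,0,-1,0,0,0.004,0,0,0,-1,0,0,0.004,0,0,0,-1,0,0,0.004,0,0,0,-1,0,0,0.004,0,0,0,-1],
)

```text
time: 25.85
position: [0.4942, -0.1798, 0.0561]
tool_rot: [1.794, 2.579, -0.002]
ft_force: [-6.2, 1.5, 20.9]
grip_width: 0.004
grip_force: 10.5
```

The force climbed through about 4 N and then went solid at z≈0.056, so the button is fully down. Retreating.

>>> jog_arm(
  moves=[0,0,-0.03,0,0,0,-1,0,0,-0.08,0,0,0,-1,0,0,-0.2,0,0,0,-1,0,0,-0.35,0,0,0,-1,-0.15,0,-0.4,0,0,0,-1,-0.28,0,-0.4,0,0,0,-1,-0.28,0,-0.4,0,0,0,-1,-0.28,0,-0.4,0,0,0,-1],
)

```text
time: 26.85
position: [0.5228, -0.2573, 0.1732]
tool_rot: [-1.792, -2.578, -0.001]
ft_force: [-0.0, 0.2, -0.4]
grip_width: 0.003
grip_force: 0.0
```

```bash
python3 - <<'E'
from h import *
show(); w=snap('wrist','w5.png'); print(tray(w,(297,80,425,205),.052))
E
```

```text
t 26.85 p [ 0.5228 -0.2573  0.1732] yaw 1.9266 z [-0.001  0.002 -1.   ] F [-0.04  0.22 -0.44] M [ 0.06 -0.09 -0.01] w 0.003 g 0.0 q [ 0.95  0.26 -0.62  1.67  0.16  1.26  0.65]
((572.4674682617188, -193.65809631347656), (90.7320556640625, 74.2507095336914), 20.896211624145508)
```

View pics/w5.png

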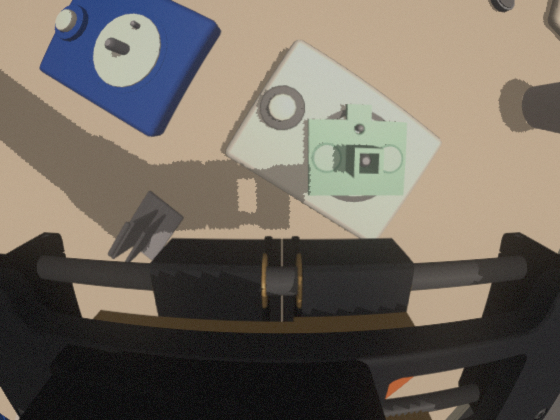

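The tray is still home with the pin in its hole (360,129). The button (282,107) has sprung back, the arm is clear and the neighbours are untouched. Handing in.

```bash
python3 -c "
from bench import ctrl
print(ctrl.close_job())"
```

```text
the job is handed in; nothing more can be done
None
```

The mint tray is home on the white cleaner with its hole over the pin, and the button was pressed fully down twice: the first press hit its stop at 62 N at the fingertips, and I repeated it gently because I couldn't be sure of its depth; the job is handed in at about 27 s with no verdict shown.

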